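# Set the probe over the specimen dish

## Task

Bring the probe needle to the specimen: while its rod is still raised, swing the rod round on its stand until it points over the middle of the white dish. Then take the T-key from its block, fit it fully into the square socket on top of the stand and turn it to tilt the rod down until the needle tip is inside the dish near its middle, below the rim but not on the bottom. Leave the key standing in the socket, and leave the dish, the bottle and the tub where they are.

Things in the scene. Friction and masses are not known exactly. Their poses are not given: they have to be found in the camera images.
- stand: Fixed probe stand: dark domed steel base 100 mm across, 34 mm high, with a post. Origin: under the centre of the base, on the bench; the vertical swivel axis passes through it.
- swivel (a joint): Swivel of the aluminium head (52 x 44 mm, from 95 to 125 mm above the bench) about the stand's vertical axis, in rad, counterclockwise from above; 0 when the rod points along the stand's own +x; range -1.1 to 1.1. Stiff, stays where left (about 0.6 N m, some 5 N at the rod's sleeve).
- head (a point): Frame of the swivelling head: on the swivel axis at bench height; its x axis is the horizontal direction in which the rod points, z up.
- tilt (a joint): Tilt of the probe rod in rad: 0 level, positive tip up; its horizontal axis crosses the head's x axis 40 mm in front of the swivel axis, 115 mm above the bench. Geared to the socket: 1 rad of clockwise turn (from above) of the socket lowers the rod by 0.5 rad. Stays where left. Range -0.7 to 0.33.
- tip (a point): Needle tip of the probe rod (steel, 12 mm thick, tapering at the end), 170 mm from the tilt axis; its x axis runs along the rod towards the tip.
- grip (a point): Middle of the black round sleeve on the rod, 16 mm thick and 56 mm long, 88 mm from the tilt axis: the place to take hold of the rod to swing it. Its x axis runs along the rod.
- socket (a point): Centre of the mouth of the square socket in the captive steel nut (42 mm square, 34 mm high, its top 160 mm above the bench) on the swivel axis. Recess 21 mm square, 28 mm deep, sides along this frame's x and y, z up. Turns with the nut.
- key: Loose dark steel T-key, 108 mm tall, 150 g, upright in its block. Origin: centre of its foot's underside, z up the shank. Foot 18 mm square (sides along x, y), 32 mm long, lowest 6 mm tapered; round 12 mm shank; T-bar 80 mm long along x, 16 x 16 mm, centred 100 mm above the origin. Fits the socket in any quarter turn, with about 0.18 rad of play each way.
- key_block: Fixed grey block 64 x 64 x 40 mm with a square hole 21 mm wide and 34 mm deep in which the key stands. Origin: centre of its underside.
- dish: Loose white round dish, 84 mm across, 26 mm tall, wall 3 mm, floor about 4 mm thick, standing on the stage. Origin: centre of its underside, z up. Its centre lies some 195 to 204 mm from the swivel axis.
- stage: Fixed black block 90 x 90 x 40 mm under the dish. Origin: centre of its underside.
- slide_box: Fixed flat wooden box 92 x 72 x 38 mm, not needed. It and the stage lie on either side of the rod's start direction, either way round. Origin: centre of its underside.
- bottle: Loose amber bottle, 60 mm across, 190 mm tall, between the key block and the stand, not to be disturbed. Origin: centre of its underside.
- tub: Loose clear round tub with white lid, 84 mm across, 85 mm tall, not to be disturbed. Origin: centre of its underside.
- meter: Fixed grey box 120 x 90 x 50 mm with a black knob (70 mm to its top), not needed. Origin: centre of its underside.

How it is judged:
By the outcome, as a careful person would: the job done as asked, in the order asked, and still so for the second after the job is handed in, with the robot touching nothing.
It also fails if it takes over 61 s, if anything falls off the work surface, if the arm or the gripper's body presses on something with over 40 N, if the wrist force passes 120 N, or if a joint passes its speed limit or range.

## Robot

A 6-joint arm with a two-finger parallel gripper is mounted at the origin on the work surface. World frame = base frame: x ahead of the robot, y to its left, z up, the work surface at z = 0. Lengths are in m, angles in rad, forces in N, time in s.
With the tool pointing down it reaches from about 0.3 to 0.875 m from the base axis. Payload 6.4 kg.
Tool frame: the origin (TCP) lies midway between the tips of the shut fingers; the grasp point (between the pads) lies 19 mm behind it; z points along the fingers, y is the line along which they close (so a half turn about z gives the same grasp; the last joint's range is limited). The gripper opens to 85 mm and grips with 20 to 120 N. Pads are 22 mm wide; open, the fingers measure 114 mm over their backs; the gripper's body (76 mm by 85 mm) begins 54 mm behind the grasp point. The pads swing forward as they close: fully open they stand 13 mm farther back than shut.
Start: joints at [1.12, 0.181, 1.607, -0, 1.354, -0.206], TCP at [0.139, 0.558, 0.231] pointing down, gripper open.
Joint ranges: [-2.99, 2.99], [-0.89, 2.07], [0.3, 2.58], [-1.14, 4.28], [0, 2.63], [-3.12, 3.12]. Speed limits (rad/s): [2.57, 2.57, 3.01, 3.14, 3.14, 3.14].

## Interface

Orientations are given as a unit quaternion [w, x, y, z].
In Python, from bench import get_obs, camera, hand_in gives the robot as it stands.
- The arm moves only by the tool carry_out, never from a script. Its argument "plan" is a list that holds one entry, the list of rows, each a list of 7 numbers: the shift along the world's x, y, z in m, then the turn, a rotation vector about the world's x, y, z in rad, then the opening, from 0 (shut) to 1 (fully open). In form: [[[x, y, z, rx, ry, rz, hand], ...]]. A call has exactly 5 rows; each row is the pose to reach, as a shift and turn from the pose commanded when the call began; what a row does not reach only later rows make up. A row lasts 1/12 s, in which the tool goes at most 41.7 mm and 7.16 degrees, less where a joint would pass 70% of its speed; a pose out of reach is approached as far as the arm can. A call with a gripper value outside its range is refused whole. The fingers move at their own pace and stop on an object; the grip force is fixed at half the most. Time passes only in rows, so rows that repeat a pose let the fingers close, or fill a call up. It gives the time, the measured TCP pose, the force, the opening and the grip force at its end, in the units of the state.
- get_obs(): the state, without advancing time (a new reading comes with each control period).
- camera(name): name is "side" or "top"; returns a dict with "pixels" (384x512x3 uint8, red, green, blue), "z_map" (384x512 float32, m along the optical axis (not along the pixel's ray), 0 where there is no reading), "camera_matrix" (3x3 intrinsics, pixels), "k1" (the pictures are not rectified: a ray, as slopes to the right and down, at radius r is drawn at 1 + k1 r^2 times it, then the intrinsics apply), "cam_to_world" (4x4, takes a point from camera to world coordinates). Camera axes: x right, y up, looking along -z (the intrinsics and any distortion apply to the point x, -y, -z); pixel columns grow to the right and rows downward; lengths in m; the calibration is good to about 2 mm. A picture is of the moment at which its call begins.
- hand_in(): hands the job in; it is judged then, once.
The state is a dict: "time_s": time; "q": joint angles; "dq": joint speeds; "joint_efforts": joint torques, N m; "eef_pos": TCP position; "eef_rot": TCP orientation; "wrist_force": force on the tool from outside, world axes, zero at the start; "torque": the same for the moment, N m; "opening": opening from 0.0 (shut) to 1.0 (fully open); "grasp_force": force on a finger pad.
Only numpy, scipy, OpenCV 4.12 (cv2) and the standard library are available. Lean on these libraries where they do the work, as an engineer would, in place of code of your own. Each camera call takes 0.05 s, during which the arm holds its last target. There are 200 camera calls.

## Working session

There is one attempt and no reset: what is moved stays moved. The work goes in short steps, Python scripts to look and compute and a tool call to move; the robot and the scene stay as the last step left them, time stands still between calls to the robot, and variables do not carry over. Pictures are saved under pics/ and viewed, at most 10 in all, crops included, and the job is handed in when it is done.

Besides the shell and the picture viewer there is one more tool, called after "Request:" as name(argument=value, ...) on one line, values as JSON. carry_out: Moves the arm, as the interface text tells. Its arguments: {"type":"object","properties":{"plan":{"type":"array","items":{"type":"array","items":{"type":"array","items":{"type":"number"}}}}},"required":["plan"]}

```bash
mkdir -p pics; cat > h.py <<'E'
import numpy as np, cv2
from bench import get_obs, camera, hand_in
def cloud(c):
    K=c["camera_matrix"];k=c["k1"];z=c["z_map"];h,w=z.shape
    u,v=np.meshgrid(np.arange(w),np.arange(h))
    d=np.array([k,0,0,0],float)
    s=cv2.undistortPoints(np.stack([u.ravel(),v.ravel()],1).astype(np.float64)[:,None],K,d)[:,0].reshape(h,w,2)
    P=np.stack([s[...,0]*z,-s[...,1]*z,-z,np.ones_like(z)],-1)@c["cam_to_world"].T
    P=P[...,:3]; P[z==0]=np.nan
    return P
def save(c,n): cv2.imwrite(n,c["pixels"][...,::-1])
E
python3 - <<'E'
from h import *
a=camera("top");b=camera("side")
np.savez("s0.npz",t=cloud(a),s=cloud(b),tp=a["pixels"],sp=b["pixels"])
im=np.hstack([a["pixels"],b["pixels"]]);save(a,"pics/t0.png");save(b,"pics/s0.png")
print(a["cam_to_world"],b["cam_to_world"],get_obs())
E
```

```text
[[ 0.01974248  0.99513377 -0.09653501  0.45212582]
 [-0.99978689  0.02023268  0.00410162  0.02856074]
 [ 0.00603482  0.09643347  0.99532114  1.5252351 ]
 [ 0.          0.          0.          1.        ]] [[ 0.99002732  0.10514038 -0.09376254  0.50520866]
 [-0.1406172   0.69724909 -0.7029015  -0.78298966]
 [-0.00852749  0.70907631  0.70508019  0.92273562]
 [ 0.          0.          0.          1.        ]] {'time_s': 0.1, 'q': array([ 1.11965429e+00,  1.81478745e-01,  1.60788114e+00, -3.99022323e-06,
        1.35375420e+00, -2.06315406e-01]), 'dq': array([ 0.00158849, -0.00316846, -0.00281485, -0.00120839, -0.00182371,
       -0.00020492]), 'joint_efforts': array([ 1.61195447e-03, -4.45875263e+01, -3.52243066e+01, -2.70194114e-04,
        4.10058288e-03,  5.37851031e-05]), 'eef_pos': array([0.13915681, 0.55742308, 0.23048046]), 'eef_rot': array([-2.43745958e-04,  1.22107355e-01,  9.92516607e-01, -7.20611252e-04]), 'wrist_force': array([-0.84943673,  0.34539964, -0.33604424]), 'torque': array([ 0.00251797, -0.02004053, -0.05070729]), 'grasp_force': 0.0, 'opening': 0.9997226597692}
```

View pics/t0.png

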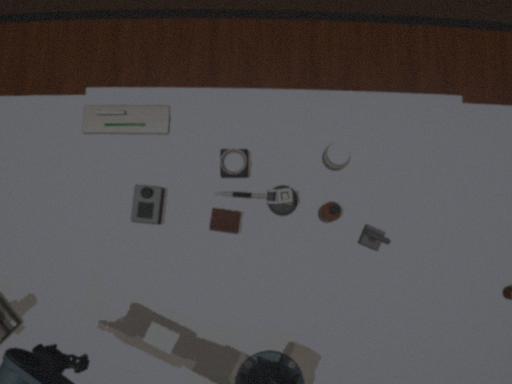

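View pics/s0.png

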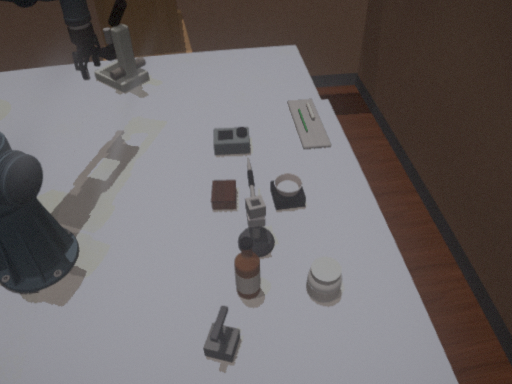

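The top view shows the stand at (283,200), the rod pointing left to (215,194), the dish at (234,162), the bottle at (330,211), the key in its block at (372,238) and the tub at (338,155). Next I'll measure these.

```bash
python3 - <<'E'
from h import *
D=np.load("s0.npz");T=D["t"];S=D["s"]
def reg(P,u0,u1,v0,v1,z0,z1,nm):
    Q=P[v0:v1,u0:u1].reshape(-1,3);Q=Q[(Q[:,2]>z0)&(Q[:,2]<z1)]
    if len(Q)<4: print(nm,len(Q));return Q
    r=cv2.minAreaRect((Q[:,:2]*1000).astype(np.float32))
    (cx,cy),R=cv2.minEnclosingCircle((Q[:,:2]*1000).astype(np.float32))
    print(nm,len(Q),"mean",Q.mean(0).round(4),"rect",np.round(r[0],1),np.round(r[1],1),round(r[2],1),"circ",round(cx,1),round(cy,1),round(R,1))
    return Q
for P,n in((T,"top"),(S,"side")):
    print(n)
    if n=="top":
        bx=dict(dish=(215,255,145,180),stand=(260,305,180,220),rod=(210,270,185,205),bot=(315,348,198,225),key=(352,395,220,255),tub=(318,356,138,175),box=(205,246,204,238))
    else:
        bx=dict(dish=(265,310,170,210),stand=(235,280,190,260),rod=(240,265,155,205),bot=(230,265,235,300),key=(200,245,305,360),tub=(300,345,255,300),box=(205,240,175,210))
    reg(P,*bx["dish"],.056,.08,"dishrim");reg(P,*bx["dish"],.03,.0475,"stage/floor")
    reg(P,*bx["stand"],.004,.045,"base");reg(P,*bx["stand"],.148,.175,"nut");reg(P,*bx["stand"],.09,.13,"head")
    Q=reg(P,*bx["rod"],.1,.2,"rod")
    l=cv2.fitLine(Q.astype(np.float32),cv2.DIST_HUBER,0,.01,.01).ravel();print(l,Q[np.argmax(Q[:,1])],Q[np.argmin(Q[:,1])])
    reg(P,*bx["bot"],.02,.25,"bottle");reg(P,*bx["bot"],.175,.25,"bottletop")
    reg(P,*bx["key"],.03,.045,"blocktop");reg(P,*bx["key"],.09,.13,"Tbar")
    reg(P,*bx["tub"],.07,.1,"tub");reg(P,*bx["box"],.025,.05,"box")
tp=D["tp"]
a=cv2.resize(tp[140:260,205:405],None,fx=4,fy=4,interpolation=cv2.INTER_CUBIC);cv2.imwrite("pics/t0c.png",np.clip(a[...,::-1]*1.6,0,255).astype(np.uint8))
E
```

```text
top
dishrim 156 mean [0.7173 0.1351 0.0643] rect [712.5 131.7] [80.5 82.1] 15.2 circ 712.8 131.3 42.1
stage/floor 487 mean [0.7076 0.1292 0.0421] rect [712.6 131.7] [89.9 88. ] 1.5 circ 711.7 131.3 61.0
base 629 mean [ 0.5901 -0.0318  0.0164] rect [599.4 -28.2] [128.5 144.4] 1.2 circ 600.9 -27.5 94.9
nut 165 mean [ 0.5953 -0.0284  0.1603] rect [595.6 -28.1] [42.3 42.2] 9.3 circ 596.3 -27.8 28.5
head 206 mean [0.5937 0.0041 0.1229] rect [595.8  -5.2] [97.5 44.3] 85.5 circ 595.2 -6.6 50.4
rod 262 mean [0.5986 0.0826 0.1286] rect [595.8  98.3] [ 42.6 164.9] 1.1 circ 595.7 97.2 83.9
[0.03385457 0.9966406  0.07457458 0.59859973 0.08257229 0.12861462] [0.60223955 0.18088591 0.13383931] [0.57663251 0.01544039 0.12139991]
bottle 378 mean [ 0.5518 -0.1657  0.1304] rect [ 555.5 -172.1] [59.4 58.2] 42.5 circ 555.1 -173.0 30.7
bottletop 81 mean [ 0.5557 -0.1729  0.1896] rect [ 555.8 -173. ] [26.  25.5] 1.7 circ 556.1 -173.5 13.9
blocktop 269 mean [ 0.4795 -0.3147  0.0397] rect [ 482.  -316.4] [66.  65.6] 67.3 circ 481.6 -315.3 44.7
Tbar 151 mean [ 0.4815 -0.3155  0.1133] rect [ 481.5 -316.7] [81
[... 888 characters left out ...]
79  0.14225242] [0.60412782 0.17821954 0.1317864 ] [ 0.61669291 -0.0449958   0.16281985]
bottle 1422 mean [ 0.5613 -0.1695  0.0958] rect [ 570.5 -116.1] [188.1  68.3] 80.3 circ 569.0 -113.9 96.1
bottletop 141 mean [ 0.5558 -0.18    0.1878] rect [ 555.8 -177.8] [27.5 26.7] 38.9 circ 556.1 -177.4 14.7
blocktop 632 mean [ 0.482  -0.3283  0.0393] rect [ 480.  -320.6] [66.  65.8] 68.5 circ 479.8 -322.1 44.3
Tbar 311 mean [ 0.4795 -0.3259  0.1121] rect [ 479.8 -321.7] [80.3 17.9] 69.7 circ 479.6 -321.6 40.2
tub 712 mean [ 0.7396 -0.2064  0.0838] rect [ 740.2 -203.4] [71.9 72.5] 77.2 circ 740.7 -202.2 37.8
box 590 mean [0.5239 0.1456 0.0378] rect [524.1 152. ] [96.2 71.1] 84.1 circ 524.0 151.5 57.4
```

View pics/t0c.png

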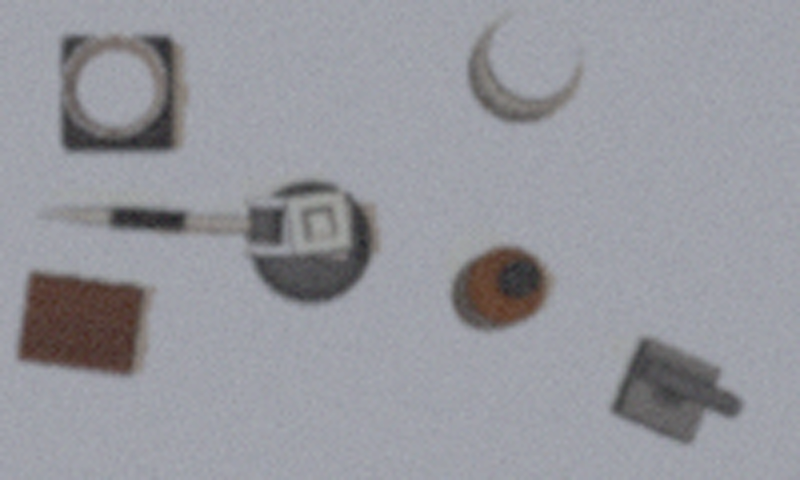

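The dish bears 53.8° from the stand axis and the rod points at 88.1°, so the swing is about -0.60 rad. I'll move to the sleeve first.

Request:
carry_out(plan=[[[0.023, -0.023, 0, 0, 0, -0.068, 1], [0.046, -0.046, 0, 0, 0, -0.136, 1], [0.069, -0.069, 0, 0, 0, -0.204, 1], [0.092, -0.092, 0, 0, 0, -0.272, 1], [0.115, -0.115, 0, 0, 0, -0.34, 1]]])

```text
time_s: 0.52
eef_pos: [0.2548, 0.4415, 0.2309]
eef_rot: [-0.0, 0.29, 0.957, -0.0]
wrist_force: [-0.2, 0.9, -0.3]
opening: 0.999
grasp_force: 0.0
```

Request:
carry_out(plan=[[[0.023, -0.023, 0, 0, 0, -0.068, 1], [0.046, -0.046, 0, 0, 0, -0.136, 1], [0.069, -0.069, 0, 0, 0, -0.204, 1], [0.092, -0.092, 0, 0, 0, -0.272, 1], [0.115, -0.115, 0, 0, 0, -0.34, 1]]])

```text
time_s: 0.93
eef_pos: [0.37, 0.3265, 0.231]
eef_rot: [-0.0, 0.448, 0.894, -0.0]
wrist_force: [-0.2, 0.6, -0.5]
opening: 1.001
grasp_force: 0.0
```

Request:
carry_out(plan=[[[0.023, -0.023, 0, 0, 0, -0.068, 1], [0.046, -0.046, 0, 0, 0, -0.136, 1], [0.069, -0.069, 0, 0, 0, -0.204, 1], [0.092, -0.092, 0, 0, 0, -0.272, 1], [0.115, -0.115, 0, 0, 0, -0.34, 1]]])

```text
time_s: 1.35
eef_pos: [0.485, 0.2115, 0.2309]
eef_rot: [-0.0, 0.592, 0.806, -0.0]
wrist_force: [0.7, 0.6, -0.2]
opening: 1.002
grasp_force: 0.0
```

Request:
carry_out(plan=[[[0.023, -0.023, 0, 0, 0, -0.068, 1], [0.046, -0.046, 0, 0, 0, -0.136, 1], [0.069, -0.069, 0, 0, 0, -0.204, 1], [0.092, -0.092, 0, 0, 0, -0.272, 1], [0.116, -0.114, 0, 0, 0, -0.341, 1]]])

```text
time_s: 1.77
eef_pos: [0.6009, 0.0974, 0.2307]
eef_rot: [-0.0, 0.721, 0.693, -0.0]
wrist_force: [0.7, 0.2, 0.1]
opening: 0.998
grasp_force: 0.0
```

Request:
carry_out(plan=[[[0, 0, -0.03, 0, 0, 0, 1], [0, 0, -0.06, 0, 0, 0, 1], [0, 0, -0.09, 0, 0, 0, 1], [0, 0, -0.11, 0, 0, 0, 1], [0, 0, -0.127, 0, 0, 0, 1]]])

```text
time_s: 2.18
eef_pos: [0.5987, 0.0987, 0.1012]
eef_rot: [-0.001, 0.719, 0.694, -0.001]
wrist_force: [0.9, 0.5, 0.4]
opening: 0.997
grasp_force: 0.0
```

Request:
carry_out(plan=[[[0, 0, 0, 0, 0, 0, 0.5], [0, 0, 0, 0, 0, 0, 0.35], [0, 0, 0, 0, 0, 0, 0.25], [0, 0, 0, 0, 0, 0, 0.22], [0, 0, 0, 0, 0, 0, 0.22]]])

```text
time_s: 2.6
eef_pos: [0.6014, 0.0989, 0.106]
eef_rot: [0.001, 0.719, 0.695, 0.001]
wrist_force: [0.0, 0.2, -0.1]
opening: 0.297
grasp_force: 0.0
```

```bash
python3 - <<'E'
from h import *
b=camera("side");save(b,"x.png")
a=cv2.resize(b["pixels"][100:280,160:360],None,fx=3,fy=3,interpolation=cv2.INTER_CUBIC);cv2.imwrite("pics/s1.png",np.clip(a[...,::-1]*1.5,0,255).astype(np.uint8))
print(get_obs()["opening"])
E
```

```text
0.22286537718700405
```

View pics/s1.png

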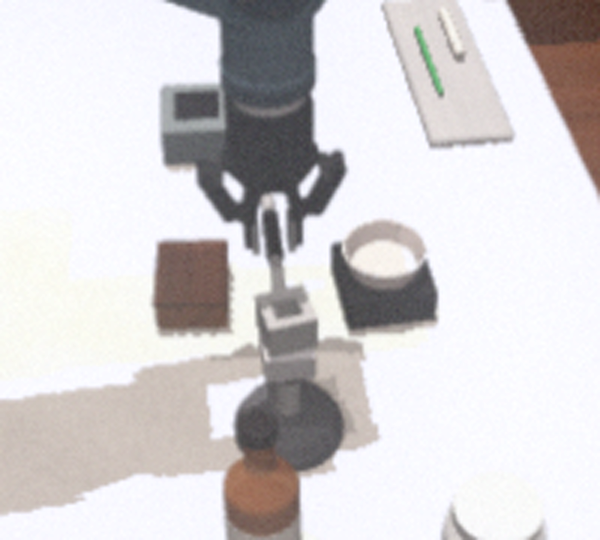

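The open fingers straddle the black sleeve at about (272,228), almost touching it. The stage and dish are on the right at (385,265), and the slide box is on the left. I'll swing the rod along the arc.

Request:
carry_out(plan=[[[0.0078, -0.0006, 0, 0, 0, -0.061, 0.2], [0.0156, -0.0016, 0, 0, 0, -0.122, 0.2], [0.0232, -0.0031, 0, 0, 0, -0.183, 0.2], [0.0308, -0.0051, 0, 0, 0, -0.244, 0.2], [0.0382, -0.0075, 0, 0, 0, -0.305, 0.2]]])

```text
time_s: 3.07
eef_pos: [0.6379, 0.0922, 0.1048]
eef_rot: [-0.001, 0.817, 0.576, -0.0]
wrist_force: [-4.3, 2.1, 1.9]
opening: 0.198
grasp_force: 2.4
```

Request:
carry_out(plan=[[[0.0073, -0.0029, 0, 0, 0, -0.061, 0.2], [0.0143, -0.0062, 0, 0, 0, -0.122, 0.2], [0.0212, -0.01, 0, 0, 0, -0.183, 0.2], [0.0278, -0.0141, 0, 0, 0, -0.244, 0.2], [0.0341, -0.0187, 0, 0, 0, -0.305, 0.2]]])

```text
time_s: 3.48
eef_pos: [0.6724, 0.0743, 0.1048]
eef_rot: [-0.001, 0.895, 0.446, 0.0]
wrist_force: [-1.5, 5.6, 1.0]
opening: 0.201
grasp_force: 2.5
```

Request:
carry_out(plan=[[[0, 0, 0, 0, 0, 0, 0.2], [0, 0, 0, 0, 0, 0, 0.3], [0, 0, 0, 0, 0, 0, 0.4], [0, 0, 0, 0, 0, 0, 0.5], [0, 0, 0, 0, 0, 0, 0.6]]])

```text
time_s: 3.9
eef_pos: [0.6726, 0.0726, 0.1046]
eef_rot: [0.0, 0.895, 0.447, 0.0]
wrist_force: [0.1, 0.6, -0.8]
opening: 0.594
grasp_force: 0.0
```

```bash
cat > m.py <<'E'
from h import *
for n in ("top","side"):
    c=camera(n);P=cloud(c).reshape(-1,3)
    def sel(cx,cy,r,z0,z1):
        return P[(np.hypot(P[:,0]-cx,P[:,1]-cy)<r)&(P[:,2]>z0)&(P[:,2]<z1)]
    N=sel(.5956,-.03,.04,.152,.168)
    if len(N)>4:
        r=cv2.minAreaRect((N[:,:2]*1000).astype(np.float32));print(n,"nut",np.round(r[0],1),np.round(r[1],1),round(r[2],1),N[:,2].mean().round(4))
    d=sel(.7125,.13,.055,.06,.08);(x,y),R=cv2.minEnclosingCircle((d[:,:2]*1000).astype(np.float32));print(n,"dish",round(x,1),round(y,1),round(R,1))
    ax=np.array([.5956,-.028 if n=="top" else -.032])
    Q=P[(P[:,2]>.075)&(P[:,2]<.16)];v=Q[:,:2]-ax;r=np.hypot(*v.T);a=np.degrees(np.arctan2(v[:,1],v[:,0]))
    for lo,hi in((.055,.09),(.09,.11),(.15,.17),(.17,.19),(.19,.22)):
        m=(r>lo)&(r<hi)&(a>35)&(a<105)
        if m.any(): print("  r",lo,m.sum(),"ang",np.median(a[m]).round(2),"z",np.median(Q[m,2]).round(4))
E
python3 m.py
```

```text
top nut [595.5 -28. ] [41.6 42.1] 62.5 0.1605
top dish 674.5 132.0 14.1
  r 0.055 8 ang 54.62 z 0.1217
  r 0.09 24 ang 54.59 z 0.1264
side nut [596.1 -31.4] [45.9 42.5] 64.0 0.1591
side dish 713.0 125.9 42.7
  r 0.055 46 ang 52.19 z 0.1227
  r 0.09 36 ang 52.71 z 0.1255
  r 0.15 8 ang 54.16 z 0.1295
```

Request:
carry_out(plan=[[[0, 0, 0.03, 0, 0, 0, 1], [0, 0, 0.065, 0, 0, 0, 1], [0, 0, 0.1, 0, 0, 0, 1], [0, 0, 0.135, 0, 0, 0, 1], [0, 0, 0.17, 0, 0, 0, 1]]])

```text
time_s: 4.42
eef_pos: [0.6723, 0.0727, 0.2761]
eef_rot: [0.0, 0.895, 0.447, 0.0]
wrist_force: [1.7, -1.1, -0.1]
opening: 1.001
grasp_force: 0.0
```

Request:
carry_out(plan=[[[-0.014, -0.028, 0, 0, 0, 0.02, 1], [-0.028, -0.057, 0, 0, 0, 0.04, 1], [-0.042, -0.086, 0, 0, 0, 0.06, 1], [-0.056, -0.115, 0, 0, 0, 0.08, 1], [-0.07, -0.144, 0, 0, 0, 0.1, 1]]])

```text
time_s: 4.83
eef_pos: [0.6017, -0.0724, 0.2745]
eef_rot: [0.0, 0.871, 0.491, 0.0]
wrist_force: [0.8, -0.4, 0.7]
opening: 0.999
grasp_force: 0.0
```

Request:
carry_out(plan=[[[-0.014, -0.028, 0, 0, 0, 0.02, 1], [-0.028, -0.057, 0, 0, 0, 0.04, 1], [-0.042, -0.086, 0, 0, 0, 0.06, 1], [-0.056, -0.115, 0, 0, 0, 0.08, 1], [-0.07, -0.144, 0, 0, 0, 0.1, 1]]])

```text
time_s: 5.25
eef_pos: [0.5317, -0.2166, 0.2745]
eef_rot: [0.0, 0.845, 0.534, 0.0]
wrist_force: [-0.8, -0.5, -1.2]
opening: 1.001
grasp_force: 0.0
```

Request:
carry_out(plan=[[[-0.011, -0.022, 0, 0, 0, 0.015, 1], [-0.022, -0.044, 0, 0, 0, 0.03, 1], [-0.033, -0.066, 0, 0, 0, 0.045, 1], [-0.043, -0.088, 0, 0, 0, 0.06, 1], [-0.052, -0.105, 0, 0, 0, 0.072, 1]]])

```text
time_s: 5.67
eef_pos: [0.4797, -0.322, 0.2744]
eef_rot: [0.0, 0.826, 0.564, -0.0]
wrist_force: [0.4, 0.1, -0.0]
opening: 1.0
grasp_force: 0.0
```

```bash
python3 m.py; python3 m.py; python3 - <<'E'
from h import *
print(get_obs()["eef_pos"],get_obs()["eef_rot"])
c=camera("top");P=cloud(c).reshape(-1,3)
# gripper fingertip and bar points near the tool
for z0,z1 in((.1,.12),(.255,.30)):
    Q=P[(np.hypot(P[:,0]-.48,P[:,1]+.319)<.07)&(P[:,2]>z0)&(P[:,2]<z1)];print(z0,len(Q),Q.mean(0) if len(Q) else 0)
c=camera("side");a=cv2.resize(c["pixels"][170:380,150:330],None,fx=2.8,fy=2.8,interpolation=cv2.INTER_CUBIC);cv2.imwrite("pics/s2.png",np.clip(a[...,::-1]*1.4,0,255).astype(np.uint8))
E
```

```text
top nut [595.6 -28.2] [41.8 42.5] 63.7 0.1605
top dish 712.4 131.6 41.7
  r 0.055 46 ang 54.12 z 0.1225
  r 0.09 29 ang 54.11 z 0.1276
  r 0.15 27 ang 53.96 z 0.1311
  r 0.17 23 ang 53.87 z 0.1323
  r 0.19 13 ang 54.04 z 0.1323
side nut [595.6 -32.1] [47.1 42.4] 63.6 0.1592
side dish 711.7 128.6 42.6
  r 0.055 49 ang 51.71 z 0.1235
  r 0.09 34 ang 52.65 z 0.1258
  r 0.15 25 ang 53.09 z 0.1306
  r 0.17 20 ang 53.45 z 0.1313
  r 0.19 12 ang 53.73 z 0.1325
top nut [595.4 -28.1] [42.  41.3] 64.2 0.16
top dish 712.4 131.8 41.7
  r 0.055 45 ang 53.79 z 0.1227
  r 0.09 30 ang 54.26 z 0.1259
  r 0.15 27 ang 53.98 z 0.1316
  r 0.17 22 ang 53.92 z 0.1326
  r 0.19 13 ang 53.69 z 0.1325
side nut [596.1 -31.6] [46.8 42.7] 62.7 0.1591
side dish 712.2 127.5 43.0
  r 0.055 49 ang 52.5 z 0.1234
  r 0.09 37 ang 52.79 z 0.1257
  r 0.15 26 ang 53.37 z 0.1316
  r 0.17 20 ang 53.48 z 0.1313
  r 0.19 11 ang 53.44 z 0.1322
[ 0.48042578 -0.32042745  0.27427868] [-1.16944525e-04  8.26341270e-01  5.63169658e-01  1.69106135e-04]
0.1 106 [ 0.48595409 -0.30502653  0.11279494]
0.255 4 [ 0.52716466 -0.32535514  0.29625605]
```

View pics/s2.png

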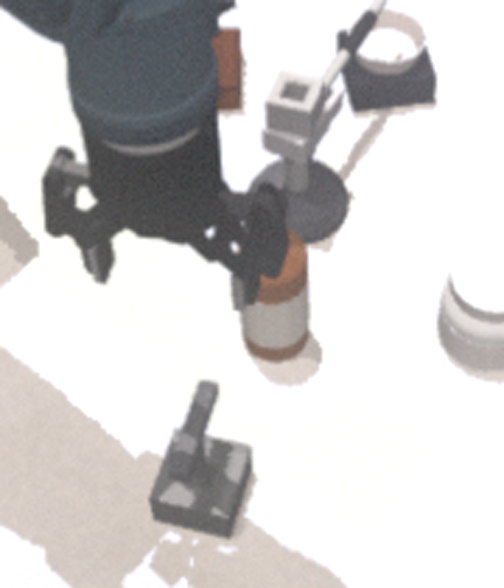

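The rod now bears about 53.95° and the dish 53.8°, so the swing is good. In the picture the rod points over the dish and the key's T-bar is under the gripper. I'll descend onto the T-bar.

Request:
carry_out(plan=[[[0, 0, -0.038, 0, 0, 0, 1], [0, 0, -0.076, 0, 0, 0, 1], [0, 0, -0.114, 0, 0, 0, 1], [0, 0, -0.15, 0, 0, 0, 0.7], [0, 0, -0.187, 0, 0, 0, 0.6]]])

```text
time_s: 6.38
eef_pos: [0.4813, -0.3191, 0.0861]
eef_rot: [0.0, 0.825, 0.564, 0.0]
wrist_force: [0.7, -0.4, -0.1]
opening: 0.749
grasp_force: 0.0
```

Request:
carry_out(plan=[[[0, 0, 0, 0, 0, 0, 0.5], [0, 0, 0, 0, 0, 0, 0.4], [0, 0, 0, 0, 0, 0, 0.32], [0, 0, 0, 0, 0, 0, 0.28], [0, 0, 0, 0, 0, 0, 0.26]]])

```text
time_s: 6.8
eef_pos: [0.4823, -0.3216, 0.0904]
eef_rot: [0.003, 0.826, 0.564, 0.0]
wrist_force: [-0.5, -0.9, 0.2]
opening: 0.26
grasp_force: 0.0
```

Request:
carry_out(plan=[[[0, 0, 0, 0, 0, 0, 0.22], [0, 0, 0, 0, 0, 0, 0.18], [0, 0, 0, 0, 0, 0, 0], [0, 0, 0, 0, 0, 0, 0], [0, 0, 0, 0, 0, 0, 0]]])

```text
time_s: 7.22
eef_pos: [0.4814, -0.3213, 0.0895]
eef_rot: [0.001, 0.826, 0.564, 0.0]
wrist_force: [-1.2, 0.9, 7.0]
opening: 0.173
grasp_force: 58.5
```

Request:
carry_out(plan=[[[0, 0, 0.025, 0, 0, 0, 0], [0, 0, 0.06, 0, 0, 0, 0], [0, 0, 0.1, 0, 0, 0, 0], [0, 0, 0.14, 0, 0, 0, 0], [0, 0, 0.18, 0, 0, 0, 0]]])

```text
time_s: 7.63
eef_pos: [0.4802, -0.32, 0.2694]
eef_rot: [-0.0, 0.826, 0.564, -0.0]
wrist_force: [1.3, 0.3, -1.9]
opening: 0.173
grasp_force: 59.6
```

Request:
carry_out(plan=[[[0, 0, 0.03, 0, 0, 0, 0], [0.01, 0.025, 0.03, 0, 0, -0.01, 0], [0.02, 0.05, 0.03, 0, 0, -0.02, 0], [0.03, 0.076, 0.03, 0, 0, -0.03, 0], [0.041, 0.103, 0.03, 0, 0, -0.04, 0]]])

```text
time_s: 8.05
eef_pos: [0.5216, -0.2166, 0.2979]
eef_rot: [0.0, 0.838, 0.546, 0.0]
wrist_force: [1.4, 0.5, -1.6]
opening: 0.174
grasp_force: 59.7
```

Request:
carry_out(plan=[[[0.014, 0.035, 0, 0, 0, -0.01, 0], [0.028, 0.071, 0, 0, 0, -0.02, 0], [0.042, 0.107, 0, 0, 0, -0.03, 0], [0.056, 0.142, 0, 0, 0, -0.035, 0], [0.068, 0.17, 0, 0, 0, -0.04, 0]]])

```text
time_s: 8.47
eef_pos: [0.59, -0.0446, 0.2978]
eef_rot: [-0.0, 0.848, 0.531, 0.0]
wrist_force: [0.4, 0.0, -1.6]
opening: 0.173
grasp_force: 59.7
```

Request:
carry_out(plan=[[[0.003, 0.008, -0.01, 0, 0, 0, 0], [0.006, 0.016, -0.03, 0, 0, 0, 0], [0.006, 0.016, -0.04, 0, 0, 0, 0], [0.006, 0.016, -0.04, 0, 0, 0, 0], [0.006, 0.016, -0.04, 0, 0, 0, 0]]])

```text
time_s: 8.88
eef_pos: [0.5948, -0.0321, 0.2566]
eef_rot: [-0.001, 0.848, 0.53, -0.001]
wrist_force: [0.3, 0.0, 0.1]
opening: 0.171
grasp_force: 59.6
```

```bash
cat > k.py <<'E'
from h import *
import sys
o=get_obs();print(o["eef_pos"].round(4),o["eef_rot"].round(4),o["opening"])
for n in ("top","side"):
    P=cloud(camera(n)).reshape(-1,3)
    m=np.hypot(P[:,0]-.596,P[:,1]+.03)<.055
    for z0,z1 in ((.15,.166),(.17,.2),(.2,.223),(.23,.275)):
        Q=P[m&(P[:,2]>z0)&(P[:,2]<z1)]
        if len(Q)>4:
            r=cv2.minAreaRect((Q[:,:2]*1000).astype(np.float32));print(n,z0,len(Q),np.round(r[0],1),np.round(r[1],1),round(r[2],1),"z",Q[:,2].min().round(4),Q[:,2].max().round(4),"med",np.median(Q,0).round(4))
E
python3 k.py; python3 - <<'E'
from h import *
c=camera("side");a=cv2.resize(c["pixels"][150:280,190:350],None,fx=4,fy=4,interpolation=cv2.INTER_CUBIC);cv2.imwrite("pics/s3.png",np.clip(a[...,::-1]*1.6,0,255).astype(np.uint8))
E
```

```text
[ 0.5948 -0.0321  0.2566] [-6.000e-04  8.480e-01  5.299e-01 -9.000e-04] 0.17051287174092966
top 0.15 15 [581.3 -20.7] [40.7  9.5] 64.3 z 0.1563 0.1653 med [ 0.5856 -0.0073  0.1597]
side 0.15 211 [596.  -31.5] [45.3 42.8] 64.9 z 0.15 0.1658 med [ 0.5974 -0.04    0.1594]
side 0.17 57 [593.8 -34.2] [17.4 17.1] 63.6 z 0.1767 0.1997 med [ 0.5932 -0.0383  0.1893]
side 0.2 58 [593.6 -32.9] [18.5 17.2] 64.2 z 0.2002 0.2222 med [ 0.5937 -0.0361  0.2074]
side 0.23 98 [591.2 -51.8] [39.7 41.6] 78.0 z 0.2304 0.2749 med [ 0.5964 -0.0441  0.2689]
```

View pics/s3.png

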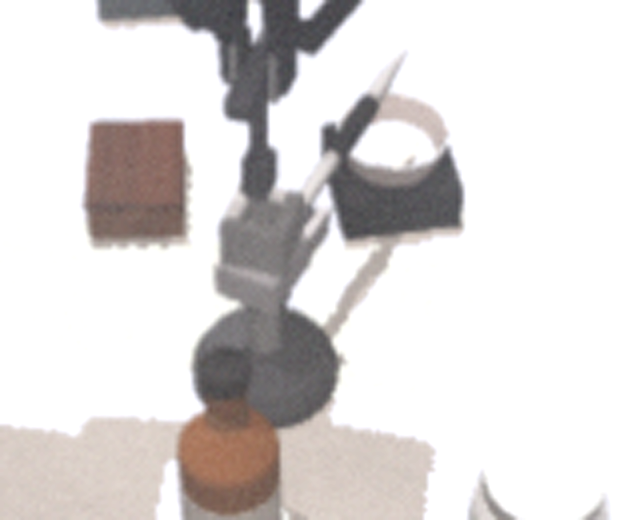

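```bash
python3 - <<'E'
from h import *
th=np.radians(64.2);e1=np.array([np.cos(th),np.sin(th)]);e2=np.array([-e1[1],e1[0]])
R={}
for i in range(12):
    P=cloud(camera("side")).reshape(-1,3)
    P=P[np.hypot(P[:,0]-.596,P[:,1]+.03)<.045]
    d=P[:,:2]-[.596,-.0316];u=d@e1*1e3;v=d@e2*1e3;z=P[:,2]
    for nm,m in(("nut",(z>.132)&(z<.154)),("foot",(z>.18)&(z<.203)),("nuttop",(z>.157)&(z<.163))):
        uu,vv=u[m],v[m]
        f=np.abs(vv-np.median(vv))<(14 if nm!="foot" else 6)
        R.setdefault(nm,[]).append([np.median(uu[f]),vv.min(),vv.max(),uu.min(),uu.max(),m.sum()])
for k,x in R.items(): print(k,np.mean(x,0).round(2),np.std(x,0).round(2))
E
```

```text
nut [-19.32 -21.36  20.24 -23.34  19.96 164.25] [0.24 0.22 0.33 0.3  0.77 3.42]
foot [ -7.91  -7.84   9.94 -11.13   5.9   59.92] [0.68 0.39 0.31 0.51 1.47 2.18]
nuttop [ -6.18 -21.15  21.01 -22.77  22.8  143.67] [0.66 0.21 0.24 0.78 0.97 3.9 ]
```

Request:
carry_out(plan=[[[0.0013, 0.0005, -0.003, 0, 0, 0, 0], [0.0013, 0.0005, -0.007, 0, 0, 0, 0], [0.0013, 0.0005, -0.011, 0, 0, 0, 0], [0.0013, 0.0005, -0.014, 0, 0, 0, 0], [0.0013, 0.0005, -0.016, 0, 0, 0, 0]]])

```text
time_s: 10.05
eef_pos: [0.5966, -0.0307, 0.2403]
eef_rot: [-0.0, 0.848, 0.53, -0.0]
wrist_force: [0.4, 0.2, -0.3]
opening: 0.175
grasp_force: 59.6
```

Request:
carry_out(plan=[[[0, 0, -0.002, 0, 0, 0, 0], [0, 0, -0.004, 0, 0, 0, 0], [0, 0, -0.006, 0, 0, 0, 0], [0, 0, -0.008, 0, 0, 0, 0], [0, 0, -0.008, 0, 0, 0, 0]]])

```text
time_s: 10.47
eef_pos: [0.5967, -0.0308, 0.2328]
eef_rot: [-0.0, 0.848, 0.53, -0.0]
wrist_force: [-0.4, 0.4, -1.2]
opening: 0.173
grasp_force: 59.6
```

In cleanly with almost no force, so I'll continue.

Request:
carry_out(plan=[[[0, 0, -0.003, 0, 0, 0, 0], [0, 0, -0.006, 0, 0, 0, 0], [0, 0, -0.009, 0, 0, 0, 0], [0, 0, -0.012, 0, 0, 0, 0], [0, 0, -0.014, 0, 0, 0, 0]]])

```text
time_s: 10.88
eef_pos: [0.5967, -0.0308, 0.2187]
eef_rot: [-0.0, 0.848, 0.53, -0.0]
wrist_force: [-0.0, -0.6, -1.6]
opening: 0.173
grasp_force: 59.6
```

Request:
carry_out(plan=[[[0, 0, -0.001, 0, 0, 0, 0], [0, 0, -0.002, 0, 0, 0, 0], [0, 0, -0.003, 0, 0, 0, 0], [0, 0, -0.003, 0, 0, 0, 0], [0, 0, -0.003, 0, 0, 0, 0]]])

```text
time_s: 11.3
eef_pos: [0.597, -0.0309, 0.2164]
eef_rot: [0.0, 0.848, 0.53, 0.0]
wrist_force: [0.0, 0.6, -1.4]
opening: 0.174
grasp_force: 59.6
```

Request:
carry_out(plan=[[[0, 0, -0.001, 0, 0, 0, 0], [0, 0, -0.002, 0, 0, 0, 0], [0, 0, -0.003, 0, 0, 0, 0], [0, 0, -0.003, 0, 0, 0, 0], [0, 0, -0.003, 0, 0, 0, 0]]])

```text
time_s: 11.72
eef_pos: [0.5976, -0.0309, 0.2154]
eef_rot: [0.001, 0.848, 0.53, 0.001]
wrist_force: [-3.0, 0.8, 7.9]
opening: 0.174
grasp_force: 61.1
```

Request:
carry_out(plan=[[[0, 0, 0.002, 0, 0, -0.08, 0], [0, 0, 0.002, 0, 0, -0.16, 0], [0, 0, 0.002, 0, 0, -0.24, 0], [0, 0, 0.002, 0, 0, -0.32, 0], [0, 0, 0.002, 0, 0, -0.4, 0]]])

```text
time_s: 12.13
eef_pos: [0.5971, -0.0318, 0.2159]
eef_rot: [0.001, 0.937, 0.349, -0.0]
wrist_force: [-0.2, -3.2, 0.2]
opening: 0.18
grasp_force: 60.0
```

Request:
carry_out(plan=[[[0, 0, 0, 0, 0, -0.08, 0], [0, 0, 0, 0, 0, -0.16, 0], [0, 0, 0, 0, 0, -0.24, 0], [0, 0, 0, 0, 0, -0.32, 0], [0, 0, 0, 0, 0, -0.4, 0]]])

```text
time_s: 12.55
eef_pos: [0.5969, -0.032, 0.2159]
eef_rot: [0.001, 0.988, 0.156, -0.0]
wrist_force: [-1.9, -3.1, 1.0]
opening: 0.174
grasp_force: 60.1
```

```bash
cat > r.py <<'E'
from h import *
o=get_obs();print(o["eef_pos"].round(4),o["eef_rot"].round(3),o["wrist_force"].round(1),o["torque"].round(2))
for n in ("top","side"):
    y=-.0282 if n=="top" else -.0318
    acc=[]
    for i in range(3):
        P=cloud(camera(n)).reshape(-1,3);v=P[:,:2]-[.5956,y];r=np.hypot(*v.T);a=np.degrees(np.arctan2(v[:,1],v[:,0]))
        m=(a>48)&(a<60)&(P[:,2]<.15);acc.append(np.c_[r,a,P[:,2]][m])
    A=np.vstack(acc)
    for lo,hi in((.06,.08),(.08,.1),(.1,.12),(.12,.14),(.14,.155),(.155,.17),(.17,.185),(.185,.2),(.2,.215)):
        B=A[(A[:,0]>lo)&(A[:,0]<hi)]; zl=.115-(lo+hi-.08)/2*.55
        B=B[B[:,2]>max(zl,.047)]
        if len(B)>2: print(n,lo,len(B),"r",np.median(B[:,0]).round(3),"ang",np.median(B[:,1]).round(1),"z",np.median(B[:,2]).round(4))
E
python3 r.py
```

```text
[ 0.5969 -0.032   0.2159] [ 0.001  0.988  0.156 -0.   ] [-1.9 -3.1  1. ] [-0.8   0.42  0.13]
top 0.08 37 r 0.097 ang 55.0 z 0.1085
top 0.1 100 r 0.11 ang 54.3 z 0.1073
top 0.12 97 r 0.13 ang 54.0 z 0.1023
top 0.14 66 r 0.147 ang 54.2 z 0.1003
top 0.155 99 r 0.163 ang 54.6 z 0.0895
top 0.17 69 r 0.177 ang 54.8 z 0.0878
top 0.185 61 r 0.192 ang 54.1 z 0.052
top 0.2 45 r 0.206 ang 54.1 z 0.0487
side 0.06 67 r 0.07 ang 51.8 z 0.1138
side 0.08 77 r 0.091 ang 51.8 z 0.1088
side 0.1 99 r 0.11 ang 52.2 z 0.1063
side 0.12 75 r 0.131 ang 52.8 z 0.1022
side 0.14 52 r 0.147 ang 52.7 z 0.0984
side 0.155 136 r 0.161 ang 52.5 z 0.063
side 0.17 34 r 0.176 ang 53.1 z 0.0902
side 0.185 25 r 0.192 ang 53.6 z 0.0838
side 0.2 19 r 0.206 ang 53.6 z 0.0479
```

Request:
carry_out(plan=[[[0, 0, 0, 0, 0, -0.06, 0], [0, 0, 0, 0, 0, -0.12, 0], [0, 0, 0, 0, 0, -0.18, 0], [0, 0, 0, 0, 0, -0.24, 0], [0, 0, 0, 0, 0, -0.25, 0]]])

```text
time_s: 13.27
eef_pos: [0.5969, -0.0317, 0.2157]
eef_rot: [0.001, 0.999, 0.033, -0.0]
wrist_force: [-2.3, -5.1, 2.3]
opening: 0.172
grasp_force: 60.2
```

```bash
python3 r.py;python3 - <<'E'
from h import *
c=camera("side");a=cv2.resize(c["pixels"][130:280,200:350],None,fx=4,fy=4,interpolation=cv2.INTER_CUBIC);cv2.imwrite("pics/s4.png",np.clip(a[...,::-1]*1.3,0,255).astype(np.uint8))
E
```

```text
[ 0.5969 -0.0317  0.2157] [ 0.001  0.999  0.033 -0.   ] [-2.3 -5.1  2.3] [-1.29  0.64  0.1 ]
top 0.08 34 r 0.096 ang 55.3 z 0.1004
top 0.1 98 r 0.11 ang 54.2 z 0.0984
top 0.12 92 r 0.13 ang 54.4 z 0.0913
top 0.14 65 r 0.147 ang 53.9 z 0.0855
top 0.155 94 r 0.162 ang 54.3 z 0.0736
top 0.17 62 r 0.177 ang 54.0 z 0.0682
top 0.185 60 r 0.193 ang 54.3 z 0.0516
top 0.2 41 r 0.208 ang 54.2 z 0.0484
side 0.06 59 r 0.07 ang 51.4 z 0.1101
side 0.08 71 r 0.093 ang 51.9 z 0.1028
side 0.1 75 r 0.11 ang 51.9 z 0.0965
side 0.12 64 r 0.13 ang 52.3 z 0.0914
side 0.14 44 r 0.145 ang 52.4 z 0.0853
side 0.155 108 r 0.162 ang 52.0 z 0.0642
side 0.17 20 r 0.178 ang 53.0 z 0.0722
side 0.185 25 r 0.191 ang 53.3 z 0.0631
side 0.2 11 r 0.203 ang 54.2 z 0.0477
```

View pics/s4.png

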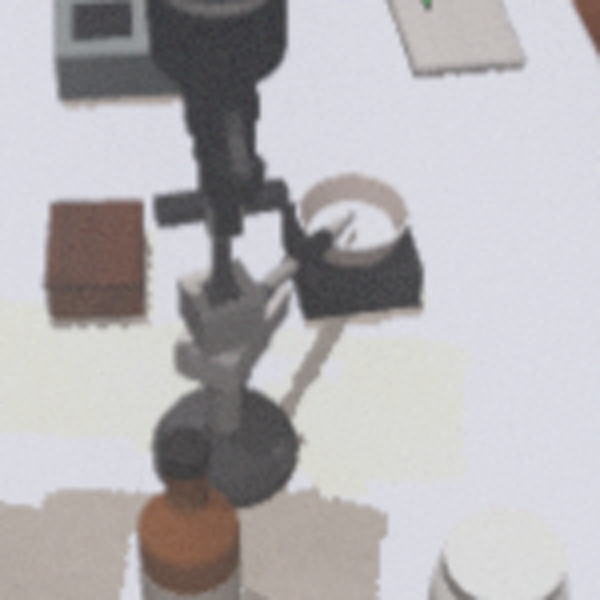

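The needle tip is inside the dish rim, near (350,222). I'll release the key and retreat upwards.

Request:
carry_out(plan=[[[0, 0, 0, 0, 0, 0, 0.2], [0, 0, 0, 0, 0, 0, 0.25], [0, 0, 0, 0, 0, 0, 0.35], [0, 0, 0, 0, 0, 0, 0.5], [0, 0, 0, 0, 0, 0, 0.6]]])

```text
time_s: 14.03
eef_pos: [0.597, -0.0304, 0.2152]
eef_rot: [-0.0, 0.999, 0.034, 0.0]
wrist_force: [-0.1, -0.0, 0.8]
opening: 0.597
grasp_force: 0.0
```

Request:
carry_out(plan=[[[0, 0, 0.005, 0, 0, 0, 0.7], [0, 0, 0.02, 0, 0, 0, 0.7], [0, 0, 0.045, 0, 0, 0, 0.7], [0, 0, 0.075, 0, 0, 0, 0.7], [0, 0, 0.1, 0, 0, 0, 0.7]]])

```text
time_s: 14.45
eef_pos: [0.597, -0.0307, 0.3173]
eef_rot: [-0.0, 0.999, 0.034, 0.0]
wrist_force: [1.4, 0.0, 0.5]
opening: 0.698
grasp_force: 0.0
```

Request:
carry_out(plan=[[[-0.025, 0, 0.01, 0, 0, 0, 0.7], [-0.055, 0, 0.02, 0, 0, 0, 0.7], [-0.09, 0, 0.02, 0, 0, 0, 0.7], [-0.125, 0, 0.02, 0, 0, 0, 0.7], [-0.16, 0, 0.02, 0, 0, 0, 0.7]]])

```text
time_s: 14.87
eef_pos: [0.4355, -0.0306, 0.3357]
eef_rot: [0.0, 0.999, 0.034, 0.0]
wrist_force: [-0.8, -0.8, 0.3]
opening: 0.699
grasp_force: 0.0
```

```bash
python3 r.py; python3 k.py; python3 - <<'E'
from h import *
for n in("top","side"):
    c=camera(n);P=cloud(c).reshape(-1,3)
    for nm,cx,cy,r,z0,z1 in(("dish",.7125,.13,.055,.062,.069),("tub",.74,-.2,.06,.07,.1),("bottle",.556,-.175,.05,.175,.2)):
        Q=P[(np.hypot(P[:,0]-cx,P[:,1]-cy)<r)&(P[:,2]>z0)&(P[:,2]<z1)];(x,y),R=cv2.minEnclosingCircle((Q[:,:2]*1000).astype(np.float32));print(n,nm,round(x,1),round(y,1),round(R,1))
    if n=="top": A=cv2.resize(c["pixels"][130:260,200:330],None,fx=4.6,fy=4.6,interpolation=cv2.INTER_CUBIC);cv2.imwrite("pics/t5.png",np.clip(A[...,::-1]*1.5,0,255).astype(np.uint8))
    else: A=cv2.resize(c["pixels"][150:270,220:340],None,fx=4.9,fy=4.9,interpolation=cv2.INTER_CUBIC);cv2.imwrite("pics/s5.png",np.clip(A[...,::-1]*1.2,0,255).astype(np.uint8))
E
```

```text
[ 0.4355 -0.0306  0.3357] [0.    0.999 0.034 0.   ] [-0.8 -0.8  0.3] [-0.02 -0.01 -0.02]
top 0.06 74 r 0.07 ang 54.4 z 0.1098
top 0.08 79 r 0.091 ang 54.5 z 0.103
top 0.1 97 r 0.11 ang 54.1 z 0.0987
top 0.12 93 r 0.13 ang 54.2 z 0.0915
top 0.14 65 r 0.147 ang 54.1 z 0.0851
top 0.155 95 r 0.162 ang 54.1 z 0.0725
top 0.17 61 r 0.177 ang 54.3 z 0.0693
top 0.185 62 r 0.192 ang 54.4 z 0.051
top 0.2 46 r 0.208 ang 54.2 z 0.0485
side 0.06 58 r 0.07 ang 51.6 z 0.1103
side 0.08 68 r 0.092 ang 52.0 z 0.1026
side 0.1 79 r 0.108 ang 52.0 z 0.0986
side 0.12 66 r 0.131 ang 52.0 z 0.0903
side 0.14 42 r 0.146 ang 52.4 z 0.0851
side 0.155 109 r 0.162 ang 52.0 z 0.0651
side 0.17 23 r 0.179 ang 53.2 z 0.0713
side 0.185 19 r 0.192 ang 53.4 z 0.0646
side 0.2 20 r 0.206 ang 51.6 z 0.0479
[ 0.4378 -0.031   0.3359] [1.000e-04 9.994e-01 3.390e-02 7.000e-04] 0.7001828686405557
top 0.15 116 [595.6 -28.2] [42.  41.9] 15.8 z 0.1503 0.1659 med [ 0.5947 -0.0191  0.1609]
top 0.23 173 [595.3 -28.4] [79.1 16. ] 5.8 z 0.2311 0.2468 med [ 0.5949 -0.0276  0.2403]
side 0.15 239 [595.7 -30.7] [42.6 47.2] 15.1 z 0.15 0.1659 med [ 0.5939 -0.0391  0.1599]
side 0.17 44 [596.9 -35.4] [11.6  6.6] 15.9 z 0.1701 0.1994 med [ 0.5958 -0.0357  0.1837]
side 0.2 34 [595.6 -33.9] [ 8.6 12. ] 84.4 z 0.2011 0.2221 med [ 0.5962 -0.0352  0.2101]
side 0.23 248 [596.  -31.9] [80.1 20.5] 4.9 z 0.2304 0.2445 med [ 0.5946 -0.0353  0.2391]
top dish 712.9 131.6 41.6
top tub 740.1 -198.7 37.1
top bottle 556.3 -173.1 14.1
side dish 712.0 128.0 42.0
side tub 742.1 -202.6 38.2
side bottle 556.3 -176.4 14.8
```

View pics/s5.png

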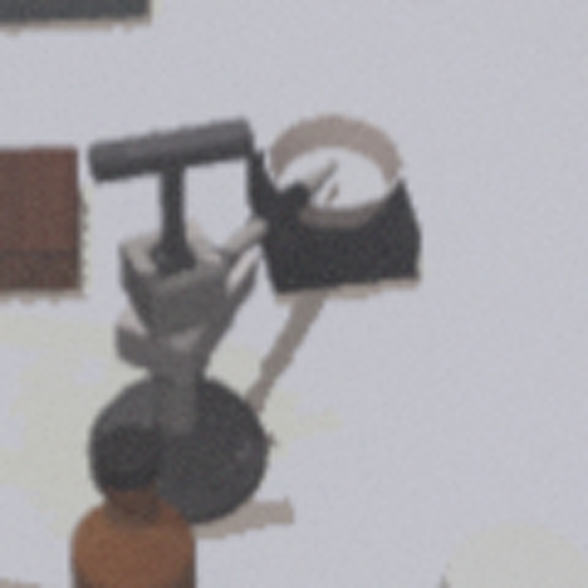

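View pics/t5.png

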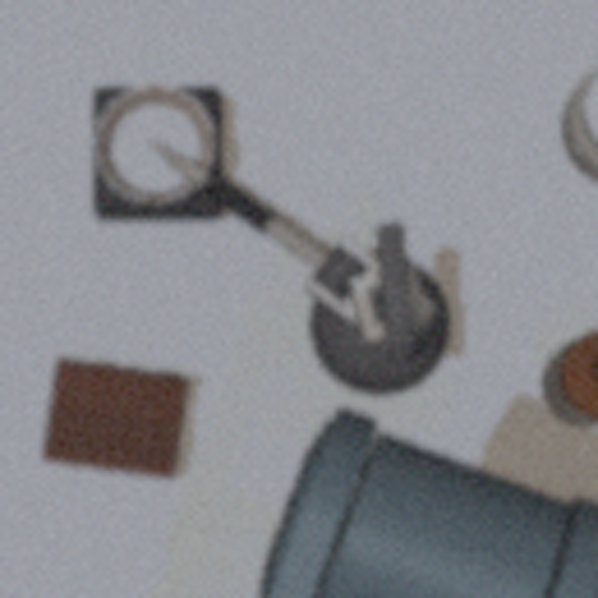

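The top view shows the needle tip at (158,145), near the dish centre at (157,145). The side view shows the key standing upright and fully seated, with its top at 0.240 m. The dish, bottle and tub have not moved, so I'll hand in.

```bash
python3 -c "
from bench import hand_in
print(hand_in())"
```

```text
the job is handed in; nothing more can be done
None
```

The job is handed in, with no verdict returned: the rod points over the dish and the needle tip is near its middle, an estimated 6–9 mm below the rim and well clear of the floor; the key stands fully seated in the socket, and the dish, bottle and tub are where they were.

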